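# Turn the warming plate up four clicks

## Robot

A 6-joint arm with a two-finger parallel gripper is mounted at the origin on a cart in front of the work surface, level with it; the furniture and walls round the work are solid. World frame = base frame: x ahead of the robot, y to its left, z up, the work surface at z = 0. Lengths are in m, angles in rad, forces in N, time in s.
With the tool pointing down it reaches from about 0.25 to 0.775 m from the base axis. Payload 4 kg.
Tool frame: the origin (TCP) lies midway between the tips of the shut fingers; the grasp point (between the pads) lies 19 mm behind it; z points along the fingers, y is the direction in which the jaws open and shut (so a half turn about z gives the same grasp; the last joint's range is limited). The gripper opens to 94 mm and grips with 3 to 60 N. Pads are 16 mm wide; open, the fingers measure 119 mm over their backs; the gripper's body (75 mm by 177 mm) begins 78 mm behind the grasp point.
Start: joints at [-1.223, 0.087, 1.371, -0, 1.684, -0.103], TCP at [0.24, -0.495, 0.169] pointing down, gripper open.
Joint ranges: [-3.1, 3.1], [-0.76, 2.03], [0.27, 2.55], [-1.08, 4.22], [0.17, 2.65], [-2.57, 2.57]. Speed limits (rad/s): [2.79, 2.79, 3.14, 3.14, 3.14, 3.14].

## Interface

Orientations are given as [roll, pitch, yaw] about the fixed x, y, z axes, in that order (R = Rz(yaw) Ry(pitch) Rx(roll)).
In Python, from bench import robot gives the robot as it stands.
- The arm moves only by the tool drive_tool, never from a script. Its argument "series" is a list that holds one entry, the list of rows, each a list of 7 numbers: the turn, a rotation vector about the tool's x, y, z in rad, then the shift along the tool's x, y, z in cm, then the opening in per cent of the stroke, from 0 (shut) to 100 (fully open). In form: [[[rx, ry, rz, tx, ty, tz, fingers], ...]]. A call has 1 to 20 rows; each row is the pose to reach, as a shift and turn from the pose measured when the call began, along the tool's axes at that moment; what a row does not reach only later rows make up. A row lasts 1/10 s, in which the tool goes at most 50 mm and 8.59 degrees, less where a joint would pass 70% of its speed; a pose out of reach is approached as far as the arm can. A call with a gripper value outside its range is refused whole. The fingers move at their own pace and stop on an object; the grip force is fixed at half the most. Time passes only in rows, so rows that repeat a pose let the fingers close. It gives the time, the measured TCP pose, the force and the opening at its end, in the units of the state.
- robot.get_obs(): the state, without advancing time (a new reading comes with each control period).
- robot.snapshot(name): name is "scene" or "top" or "wrist"; returns a dict with "img" (400x640x3 uint8, blue, green, red), "depth" (400x640 float32, m along the optical axis (not along the pixel's ray), 0 where there is no reading), "vertical_fov" (degrees; the focal length in pixels is half the picture's height over the tangent of half this angle, whatever the lens; pixels are square), "cx", "cy" (the principal point, pixels), "rvec" (rotation vector, rad) and "tvec" (3), from world to camera coordinates, as OpenCV has them. Camera axes: x right, y down, z forward; pixel columns grow to the right and rows downward; lengths in m; the calibration is good to about 2 mm. A picture is of the moment at which its call begins.
- robot.close_job(): hands the job in, once; it reports no verdict.
The state is a dict: "time": time; "joint_positions": joint angles; "qvel": joint speeds; "joint_torque": joint torques, N m; "tool_pos": TCP position; "ee_rot": TCP orientation; "wrist_force": force on the tool from outside, world axes, zero at the start; "wrist_torque": the same for the moment, N m; "width": finger opening in m.
Only numpy, scipy, OpenCV 4.12 (cv2) and the standard library are available. Lean on these libraries where they do the work, as an engineer would, in place of code of your own. Each camera call takes 0.05 s, during which the arm holds its last target.

## Task

The warming plate must run warmer: with a fingertip, push the orange post on its black click-stop dial round clockwise (seen from above) by exactly four clicks from where it stands, without going past the fourth click, and then take the hand away. Only push the post lightly from one side, do not put the fingers either side of it or pinch it, and leave the dish on the plate and the two dropper bottles where they stand.

Things in the scene. Friction and masses are not known exactly. Their poses are not given: they have to be found in the camera images.
- warmer: White warming plate, 130 x 230 mm, fixed to the worktop. Origin: centre of its underside; x points to its rear, y to its left, z up. White case top at height 45 mm. A bare metal plate (top at 48 mm) covers its left half; the dial stands at its right, centred at x = 0, y = -60 mm. Coloured marks on the case round the dial, one per click (20 degrees).
- dial_axis (a point): Centre of the dial's top face, on its upright turning axis, 55 mm above the worktop. The dial is a black disc of 84 mm diameter and 10 mm thick, with a small metal cap (22 mm wide, 3 mm high) at its centre.
- dial_post (a point): Centre of the top of the orange finger post that stands upright on the dial, 31 mm from the dial's axis. The post is round, 12 mm across and 26 mm tall, from the disc's top (height 55 mm) to height 81 mm. Its x axis points outward from the dial's axis, z up, y anticlockwise seen from above. At the first click stop the post stands on the robot's side of the dial, a little to the right; from the start to four clicks on it passes along the dial's near side to its left.
- dial (a joint): Dial angle in rad, growing clockwise seen from above (warmer). It rests at click stops every 20 degrees (0.349 rad): 0, 0.349, ... 2.443 (eight stops, end stops 0.14 rad beyond the first and last). At the start it rests at one of the first four. To push it over a click takes about 4 N sideways on the post; once half-way to the next stop (10 degrees) it snaps on to that stop by itself, running ahead of the finger, and stays there.
- petri_1: Shallow clear round dish with lid, 93 mm across, 17 mm high, loose on the metal plate. Origin at its underside. Not to be disturbed.
- stain_bottle_1: White dropper bottle with violet cap, 36 mm across, 98 mm high, loose on the worktop, left or right of the warming plate. Origin at its underside. Not to be disturbed.
- stain_bottle_2: White dropper bottle with red cap, 36 mm across, 98 mm high, loose on the worktop, on the other side of the warming plate from the violet-capped one. Origin at its underside. Not to be disturbed.

How it is judged:
By the outcome, as a careful person would: the job done as asked, in the order asked, and still so for the second after the job is handed in, with the robot touching nothing.
It also fails if it takes over 51 s, if anything falls off the work surface, if the arm or the gripper's body presses on something with over 40 N, if the wrist force passes 120 N, or if a joint passes its speed limit or range.

## Working session

There is one attempt and no reset: what is moved stays moved. The work goes in short steps, Python scripts to look and compute and a tool call to move; the robot and the scene stay as the last step left them, time stands still between calls to the robot, and variables do not carry over. Pictures are saved under pics/ and viewed, and the job is handed in when it is done.

Besides the shell and the picture viewer there is one more tool, called after ">>>" as name(argument=value, ...), one argument or row to a line, values as JSON. drive_tool: Moves the arm, as the interface text tells. Its arguments: {"type":"object","properties":{"series":{"type":"array","items":{"type":"array","items":{"type":"array","items":{"type":"number"}}}}},"required":["series"]}

```bash
mkdir -p pics; ls
python3 - <<'E'
from bench import robot
import cv2
print(robot.get_obs())
for n in ["scene","top","wrist"]:
    s=robot.snapshot(n); cv2.imwrite(f"pics/{n}0.png",s["img"]); print(n,s["vertical_fov"],s["cx"],s["cy"],s["rvec"],s["tvec"])
E
```

```text
pics
{'time': 0.0, 'joint_positions': array([-1.22310749e+00,  8.79714116e-02,  1.37222207e+00, -7.78685523e-06,
        1.68360378e+00, -1.03094675e-01]), 'qvel': array([-0.00144569, -0.00058813, -0.00010272, -0.00035453, -0.00083619,
        0.00166423]), 'joint_torque': array([-1.14040071e-03, -3.40186858e+01, -3.02425611e+01,  7.16410694e-02,
        3.29927285e-02, -1.71984743e-04]), 'tool_pos': array([ 0.23940195, -0.49447314,  0.16771163]), 'ee_rot': array([-3.13939895e+00, -2.19182889e-04,  4.50782405e-01]), 'wrist_force': array([ 0.37145775, -0.85402507,  0.88776467]), 'wrist_torque': array([-0.02660398,  0.05022154,  0.02177383]), 'width': 0.09424108722402826}
scene 49.363996826150235 317.4079200850201 196.9764438463247 [ 2.58205288  0.34150111 -0.1005009 ] [-0.47760177  0.00859593  0.99943569]
top 55.29780809042789 324.16971671159695 195.31579866182207 [ 2.15924222 -2.11586514  0.17547053] [0.10291861 0.48758222 0.86136329]
wrist 68.14621109616259 313.1312059275732 196.9057583286189 [-2.45701215  1.54141961  0.21582887] [-0.54955711 -0.02758346  0.39079137]
```

View pics/top0.png

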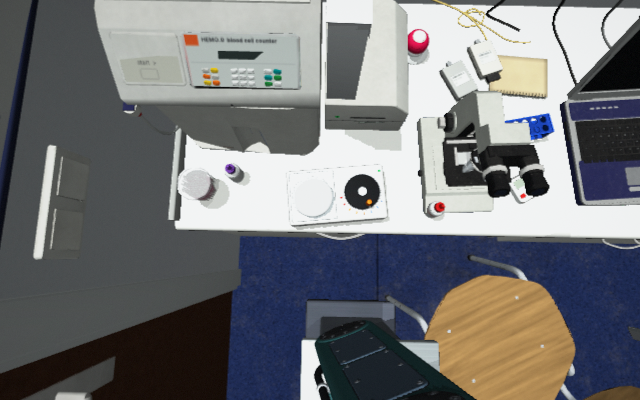

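View pics/scene0.png

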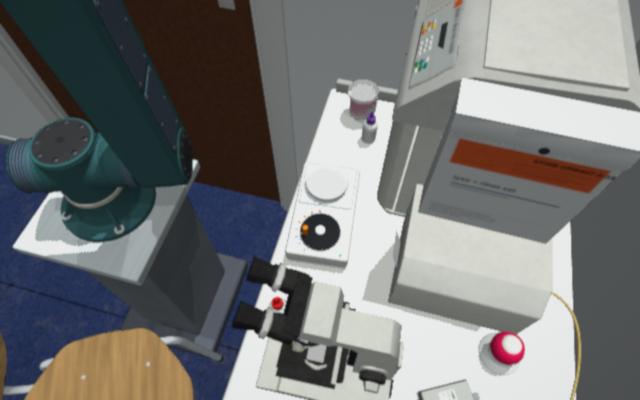

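```bash
cat > h.py <<'E'
import numpy as np, cv2
def K(s):
    h=s["img"].shape[0]; f=h/2/np.tan(np.radians(s["vertical_fov"])/2)
    return np.array([[f,0,s["cx"]],[0,f,s["cy"]],[0,0,1]])
def ray(s,u,v):
    R=cv2.Rodrigues(np.array(s["rvec"]))[0]; t=np.array(s["tvec"]).ravel()
    return -R.T@t, R.T@np.linalg.inv(K(s))@np.array([u,v,1.])
def onz(s,u,v,z):
    o,d=ray(s,u,v); return o+d*(z-o[2])/d[2]
def proj(s,P):
    return cv2.projectPoints(np.array(P,float).reshape(-1,3),np.array(s["rvec"],float),np.array(s["tvec"],float),K(s),None)[0].reshape(-1,2)
def up(s,x0,x1,y0,y1,k,name):
    cv2.imwrite(name,cv2.resize(s["img"][y0:y1,x0:x1],None,fx=k,fy=k,interpolation=cv2.INTER_CUBIC))
E
python3 - <<'E'
from bench import robot
from h import *
for n,b in [("top",(270,460,145,225)),("scene",(270,370,150,280))]:
    s=robot.snapshot(n); up(s,*b,4,f"pics/{n}1.png")
    hsv=cv2.cvtColor(s["img"],cv2.COLOR_BGR2HSV)
    m=np.zeros(hsv.shape[:2],np.uint8); m[b[2]:b[3],b[0]:b[1]]=1
    o=cv2.inRange(hsv,(8,150,120),(22,255,255))*m
    k,_,st,c=cv2.connectedComponentsWithStats(o)
    for i in range(1,k):
        if st[i,4]>3: print(n,"orange",st[i],c[i],onz(s,*c[i],.081),onz(s,*c[i],.07))
    d=cv2.inRange(hsv,(0,0,0),(180,255,70))*m
    k,lab,st,c=cv2.connectedComponentsWithStats(d)
    for i in range(1,k):
        if st[i,4]>200:
            ct=cv2.findContours((lab==i).astype(np.uint8),cv2.RETR_EXTERNAL,cv2.CHAIN_APPROX_NONE)[0][0]
            P=np.array([onz(s,*p[0],.055)[:2] for p in ct],np.float32); h=cv2.convexHull(P*1000)
            print(n,"dark",st[i],c[i],cv2.fitEllipse(h),cv2.minEnclosingCircle(h))
    for nm,lo,hi in [("violet",(125,80,40),(150,255,255)),("red",(172,150,100),(180,255,255))]:
        mm=cv2.inRange(hsv,lo,hi); k,lab,st,c=cv2.connectedComponentsWithStats(mm)
        for i in range(1,k):
            if st[i,4]>20: print(n,nm,st[i],c[i],onz(s,*c[i],.095))
E
```

```text
top orange [366 199   6   5  24] [368.875      201.20833333] [0.46725949 0.01220714 0.081     ] [0.46891168 0.01090109 0.07      ]
top dark [443 145  17  41 545] [450.86238532 165.49174312] ((564.9549560546875, -187.08059692382812), (55.791202545166016, 108.55463409423828), 90.04286193847656) ((562.6083984375, -186.5613555908203), 51.014739990234375)
top dark [345 175  35  34 816] [361.39460784 191.07720588] ((493.9537048339844, 25.713031768798828), (79.117431640625, 79.99168395996094), 39.77133560180664) ((494.1295471191406, 26.027881622314453), 40.44300079345703)
top violet [225 164  10  10  71] [229.85915493 168.25352113] [0.53327394 0.32486656 0.095     ]
top red [408  30  21  22 202] [416.86633663  43.74752475] [ 0.84438128 -0.09935963  0.095     ]
scene orange [302 224   6   7  33] [304.6969697  227.09090909] [0.46553572 0.01188368 0.081     ] [0.46367906 0.01719101 0.07      ]
scene dark [270 150  11  52 337] [273.27299703 180.13649852] ((363.52789306640625, 114.14051055908203), (20.843523025512695, 160.48170471191406), 22.4106388092041) ((360.84527587890625, 133.01995849609375), 69.77772521972656)
scene dark [301 215  38  35 854] [320.88992974 232.03278689] ((493.55572509765625, 23.260385513305664), (77.69754791259766, 78.60250854492188), 20.073646545410156) ((493.38330078125, 23.117443084716797), 39.8537712097168)
scene violet [367 111   8  13  70] [370.7        118.05714286] [0.53705784 0.31401963 0.095     ]
scene red [500 332  16  23  53] [505.0754717  339.16981132] [ 0.85794541 -0.11239862  0.095     ]
scene red [512 343  12  20  37] [519.7027027  353.45945946] [ 0.88276071 -0.12997856  0.095     ]
```

View pics/top1.png

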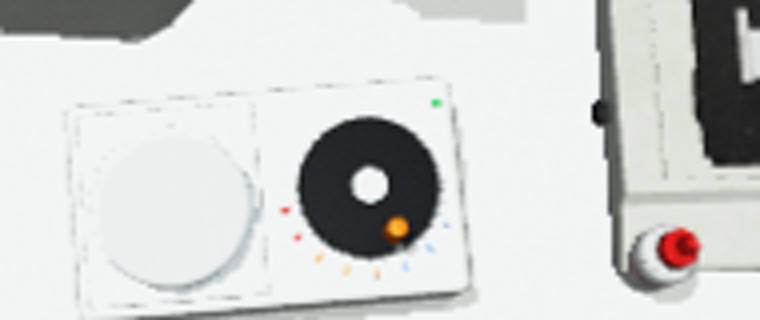

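View pics/scene1.png

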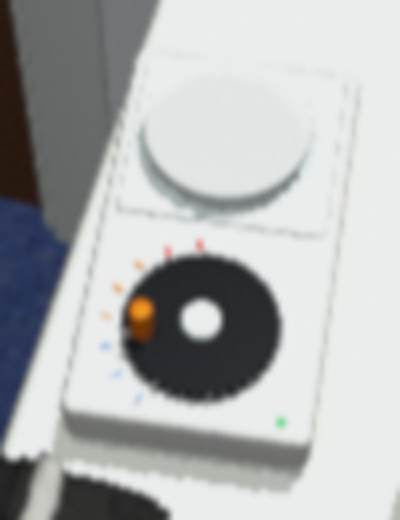

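Run:
```python
from bench import robot
from h import *
C=None
for n,b in [("top",(335,390,170,220)),("scene",(290,345,205,255))]:
    s=robot.snapshot(n); b0=b
    big=cv2.resize(s["img"][b[2]:b[3],b[0]:b[1]],None,fx=8,fy=8,interpolation=cv2.INTER_CUBIC)
    hsv=cv2.cvtColor(big,cv2.COLOR_BGR2HSV)
    px=lambda c:((c[0]+.5)/8-.5+b[0],(c[1]+.5)/8-.5+b[2])
    d=cv2.inRange(hsv,(0,0,200),(180,40,255))  # cap: white comp in disc centre
    k,lab,st,c=cv2.connectedComponentsWithStats(d)
    for i in range(1,k):
        if 800<st[i,4]<5000: 
            print(n,"cap",st[i],onz(s,*px(c[i]),.058)); C=onz(s,*px(c[i]),.058)
    m=cv2.inRange(hsv,(0,45,90),(180,255,255))
    k,lab,st,c=cv2.connectedComponentsWithStats(m)
    for i in range(1,k):
        if st[i,4]>15:
            z=.081 if st[i,4]>700 else .045
            P=onz(s,*px(c[i]),z); a=np.degrees(np.arctan2(P[1]-C[1],P[0]-C[0]))
            print(n,st[i,4],hsv[int(c[i][1]),int(c[i][0])],P.round(4),"ang",(a%360).round(1),"r",np.hypot(*(P-C)[:2]).round(4))
s=robot.snapshot("top")
for nm,u,v,z in [("redcap",439,206,.09),("scopeL_bottomfront",423.,212,0.02),("scope left",419,118,.02),("plateFL",290,224,.045),("plateFR",386.5,218,.045),("plateRR",382,165,.045),("plateRL",287,172,.045)]:
    print(nm,onz(s,u,v,z).round(3))
# depth profile: height map over region
o=[]
D=s["depth"];
R=cv2.Rodrigues(np.array(s["rvec"]))[0];t=np.array(s["tvec"]).ravel()
v,u=np.mgrid[0:400,0:640]; p=np.stack([u,v,np.ones_like(u)],-1)@np.linalg.inv(K(s)).T*D[...,None]
W=(p-t)@R; W[D==0]=np.nan
for x0 in np.arange(.36,.72,.04):
    row=[]
    for y0 in np.arange(.4,-.4,-.04):
        q=(W[...,0]>=x0)&(W[...,0]<x0+.04)&(W[...,1]>=y0-.04)&(W[...,1]<y0)
        row.append("%4d"%(1000*W[...,2][q].max()) if q.any() else "  --")
    print("%.2f"%x0,*row)
```

```text
top cap [ 188  137   65   68 3410] [0.49478522 0.02528686 0.058     ]
top 304 [ 69 173 222] [ 0.547  -0.0149  0.045 ] ang 322.4 r 0.066
top 253 [  1 172 241] [0.4811 0.0737 0.045 ] ang 105.8 r 0.0503
top 1792 [ 20 202 245] [0.4667 0.0125 0.081 ] ang 204.4 r 0.0308
top 42 [107  57 231] [ 0.4741 -0.0208  0.045 ] ang 245.8 r 0.0505
top 182 [  1 130 239] [0.4651 0.0662 0.045 ] ang 126.0 r 0.0505
top 123 [104  68 245] [ 0.4603 -0.0111  0.045 ] ang 226.5 r 0.0501
top 204 [ 21 111 243] [0.4532 0.0536 0.045 ] ang 145.7 r 0.0503
top 48 [103  55 243] [0.4486 0.003  0.045 ] ang 205.7 r 0.0513
top 159 [ 21  71 243] [0.4461 0.0373 0.045 ] ang 166.1 r 0.0502
top 108 [ 17  75 242] [0.4448 0.0194 0.045 ] ang 186.7 r 0.0503
scene cap [ 209  165   69   66 3596] [0.49327517 0.02609747 0.058     ]
scene 255 [  1  83 227] [0.4792 0.0751 0.045 ] ang 106.1 r 0.051
scene 252 [  0  77 231] [0.464  0.0665 0.045 ] ang 125.9 r 0.0499
scene 191 [ 14  76 225] [0.4513 0.0548 0.045 ] ang 145.7 r 0.0508
scene 222 [ 15  75 227] [0.4441 0.0388 0.045 ] ang 165.5 r 0.0508
scene 3672 [ 17 215 218] [0.4664 0.0089 0.081 ] 
[... 620 characters left out ...]
   68   67   58   82   56    4    2  306  324  323  323   34    3    4
0.48   86   28    3    4   41   69   69   68   58   61   57    6    4  307  315  316  314   35   18   21
0.52   84   99   78    4   45   52   68   50   57   57   55    4   33  295  304  306  304   --   20   18
0.56  353  351  352  353  353  354  353    3    4   43   44    3    4  155  302  301   --   --    2    3
0.60  399  399  400  400  399  399  397    3    3    3    3    3   45  143  243  244   --   --   --   --
0.64  429  429  429  429  428  429  428  436  435  168  168  156   45  127  243  243   --   49   52   53
0.68  437  438  439  440  441  441  440  436  436  168  168  156   41   45  149    2   --   --   49   52
```

```bash
cat >> h.py <<'E'
from scipy.spatial.transform import Rotation as Ro
C=np.array([.494,.0257])
def rows(obs,tg):
    p=np.array(obs["tool_pos"]); R=Ro.from_euler("xyz",obs["ee_rot"])
    out=[]
    for x,y,z,psi in tg:
        d=R.inv().apply(np.array([x,y,z])-p)*100
        Rt=Ro.from_euler("xyz",[np.pi,0,np.radians(psi)])
        rv=(R.inv()*Rt).as_rotvec()
        out.append([*np.round(rv,3).tolist(),*np.round(d,2).tolist(),0])
    return out
def interp(a,b,n):
    a,b=np.array(a,float),np.array(b,float); return [a+(b-a)*(i+1)/n for i in range(n)]
def show(r): print(str(r).replace("], [","],\n["))
def fing(th,gap,z,half=.008):   # finger centre pushing post at angle th (deg), face gap
    t=np.radians(th); e=np.array([np.cos(t),np.sin(t)]); ta=np.array([-np.sin(t),np.cos(t)])
    q=C+.031*e+(.006+half+gap)*ta
    return [q[0],q[1],z,th-90]
E
python3 - <<'E'
from bench import robot
from h import *
s=robot.snapshot("wrist");o=robot.get_obs()
print("cam",ray(s,0,0)[0],o["tool_pos"],Ro.from_euler("xyz",o["ee_rot"]).inv().apply(ray(s,0,0)[0]-o["tool_pos"]))
print(fing(205,.012,.2))
p=o["tool_pos"]
show(rows(o,interp([*p,25.8],[.27,-.25,.25,65],8)+interp([.27,-.25,.25,65],[.30,-.03,.24,115],8)+[[.30,-.03,.24,115]]*3))
E
```

```text
cam [ 0.31137559 -0.46057322  0.3836895 ] [ 0.23962084 -0.49501283  0.16881321] [ 0.07959225  0.00023942 -0.21487594]
[np.float64(0.47689253340712207), np.float64(-0.01096516857691458), 0.2, 115]
[[-0.0, -0.0, -0.085, 1.68, -2.59, -1.01, 0],
[-0.0, -0.0, -0.171, 3.35, -5.18, -2.03, 0],
[-0.0, -0.0, -0.256, 5.03, -7.77, -3.04, 0],
[-0.0, -0.0, -0.342, 6.7, -10.37, -4.06, 0],
[-0.0, -0.0, -0.427, 8.38, -12.96, -5.07, 0],
[-0.0, -0.0, -0.513, 10.06, -15.55, -6.09, 0],
[-0.0, -0.0, -0.598, 11.73, -18.14, -7.1, 0],
[-0.0, -0.0, -0.684, 13.41, -20.73, -8.12, 0],
[-0.0, -0.0, -0.793, 14.94, -23.04, -7.99, 0],
[-0.0, -0.0, -0.902, 16.48, -25.35, -7.87, 0],
[-0.0, -0.0, -1.011, 18.02, -27.67, -7.74, 0],
[-0.0, -0.0, -1.12, 19.55, -29.98, -7.62, 0],
[-0.0, -0.0, -1.229, 21.09, -32.29, -7.49, 0],
[-0.0, -0.0, -1.338, 22.62, -34.6, -7.37, 0],
[-0.0, -0.0, -1.447, 24.16, -36.91, -7.24, 0],
[-0.0, -0.0, -1.556, 25.69, -39.23, -7.11, 0],
[-0.0, -0.0, -1.556, 25.69, -39.23, -7.11, 0],
[-0.0, -0.0, -1.556, 25.69, -39.23, -7.11, 0],
[-0.0, -0.0, -1.556, 25.69, -39.23, -7.11, 0]]
```

>>> drive_tool(
  series=[
    [[0,0,-0.085,1.7,-2.6,-1.0,0],[0,0,-0.17,3.4,-5.2,-2.0,0],[0,0,-0.26,5.0,-7.8,-3.0,0],[0,0,-0.34,6.7,-10.4,-4.1,0],[0,0,-0.43,8.4,-13.0,-5.1,0],[0,0,-0.51,10.1,-15.5,-6.1,0],[0,0,-0.6,11.7,-18.1,-7.1,0],[0,0,-0.68,13.4,-20.7,-8.1,0],[0,0,-0.79,14.9,-23.0,-8.0,0],[0,0,-0.9,16.5,-25.3,-7.9,0],[0,0,-1.01,18.0,-27.7,-7.7,0],[0,0,-1.12,19.5,-30.0,-7.6,0],[0,0,-1.23,21.1,-32.3,-7.5,0],[0,0,-1.34,22.6,-34.6,-7.4,0],[0,0,-1.45,24.2,-36.9,-7.2,0],[0,0,-1.556,25.7,-39.2,-7.1,0],[0,0,-1.556,25.7,-39.2,-7.1,0],[0,0,-1.556,25.7,-39.2,-7.1,0]],
  ],
)

```text
time: 2.25
tool_pos: [0.3001, -0.0302, 0.24]
ee_rot: [3.141, 0.001, 2.007]
wrist_force: [-0.4, -0.7, 0.4]
width: 0.0002
```

Run:
```python
from bench import robot
from h import *
s=robot.snapshot("wrist");cv2.imwrite("pics/w2.png",s["img"])
o=robot.get_obs()
hsv=cv2.cvtColor(s["img"],cv2.COLOR_BGR2HSV)
for nm,m in [("dark",cv2.inRange(hsv,(0,0,0),(180,255,70))),("col",cv2.inRange(hsv,(0,90,90),(180,255,255)))]:
    k,lab,st,c=cv2.connectedComponentsWithStats(m)
    for i in range(1,k):
        if st[i,4]>25: print(nm,st[i],c[i].round(1),hsv[int(c[i][1]),int(c[i][0])],onz(s,*c[i],.045 if nm=="col" else .055).round(4))
up(s,0,640,0,400,1,"pics/w2.png")
show(rows(o,interp([*o["tool_pos"],115],fing(205,.013,.2),8)+[fing(205,.013,.2)]*2))
```

```text
dark [  0   0  19  72 734] [ 7.  34.1] [120  11  69] [-0.1094 -0.0321  0.055 ]
dark [    0     0   197   155 19583] [87.8 67.5] [90 99 36] [-0.0117 -0.0279  0.055 ]
dark [167  38  36  89 171] [193.1  86.8] [ 93  90 124] [0.1149 0.006  0.055 ]
dark [ 219   45   61  104 2800] [251.2  99.3] [120  24  54] [0.1875 0.0231 0.055 ]
dark [269  66  55  98 286] [290.2 125.6] [113 126  87] [0.2462 0.0141 0.055 ]
dark [445  69  10  15  62] [449.2  76. ] [30 11 23] [0.4033 0.1543 0.055 ]
dark [325 164  44  21  76] [346.9 174.2] [115 120  66] [ 0.3432 -0.0124  0.055 ]
dark [ 423  166   59   55 2077] [453.6 192.4] [150   2 241] [0.4903 0.0274 0.055 ]
dark [  9 186  39   3  56] [ 25.2 187. ] [120  46  72] [-0.055  -0.2178  0.055 ]
dark [    0   228   640   172 46142] [319.4 344.7] [ 20 131 175] [ 0.4304 -0.2858  0.055 ]
dark [570 232  19  25  99] [579.9 241.4] [120   9  28] [0.6987 0.0422 0.055 ]
dark [ 41 275  18   6  55] [ 49.5 277.5] [ 0 10 51] [ 0.0043 -0.3471  0.055 ]
dark [421 276  10   7  40] [425.6 278.8] [150   8  34] [ 0.5254 -0.107   0.055 ]
col [ 12   0  18  62 519] [21.8 32. ] [ 93  92 1
[... 2156 characters left out ...]
.315   0.045 ]
col [306 300   5  54 196] [307.6 325.9] [ 20 121 189] [ 0.4009 -0.2681  0.045 ]
col [317 310   5  44 134] [318.7 332.3] [ 19 129 111] [ 0.4228 -0.272   0.045 ]
col [409 338   4  13  27] [410.4 344.1] [ 20 111 126] [ 0.5726 -0.2282  0.045 ]
[[-0.0, 0.001, -0.002, -0.72, 2.11, 0.5, 0],
[-0.0, 0.001, -0.002, -1.44, 4.22, 1.0, 0],
[-0.0, 0.001, -0.002, -2.16, 6.32, 1.5, 0],
[-0.0, 0.001, -0.002, -2.88, 8.43, 2.0, 0],
[-0.0, 0.001, -0.002, -3.6, 10.54, 2.5, 0],
[-0.0, 0.001, -0.002, -4.32, 12.65, 3.0, 0],
[-0.0, 0.001, -0.002, -5.03, 14.76, 3.5, 0],
[-0.0, 0.001, -0.002, -5.75, 16.86, 4.0, 0],
[-0.0, 0.001, -0.002, -5.75, 16.86, 4.0, 0],
[-0.0, 0.001, -0.002, -5.75, 16.86, 4.0, 0]]
```

View pics/w2.png

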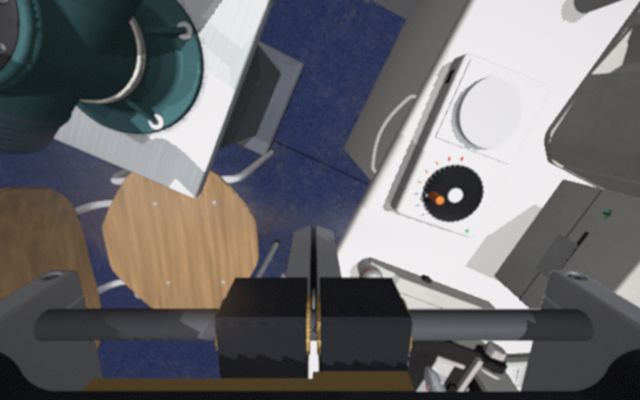

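>>> drive_tool(
  series=[
    [[0,0,0,-0.7,2.1,0.5,0],[0,0,0,-1.4,4.2,1.0,0],[0,0,0,-2.2,6.3,1.5,0],[0,0,0,-2.9,8.4,2.0,0],[0,0,0,-3.6,10.5,2.5,0],[0,0,0,-4.3,12.6,3.0,0],[0,0,0,-5.0,14.8,3.5,0],[0,0,0,-5.75,16.86,4.0,0],[0,0,0,-5.75,16.86,4.0,0],[0,0,0,-5.75,16.86,4.0,0]],
  ],
)

```text
time: 3.3
tool_pos: [0.4769, -0.0132, 0.1995]
ee_rot: [-3.14, -0.0, 2.003]
wrist_force: [-0.6, 0.1, 0.3]
width: 0.0005
```

Run:
```python
from bench import robot
from h import *
o=robot.get_obs();print(o["tool_pos"],o["ee_rot"],o["wrist_force"],o["time"])
s=robot.snapshot("wrist");up(s,0,640,0,400,1,"pics/w3.png")
s=robot.snapshot("scene");up(s,230,400,100,290,3,"pics/s3.png")
hsv=cv2.cvtColor(robot.snapshot("wrist")["img"],cv2.COLOR_BGR2HSV)
show(rows(o,interp([*o["tool_pos"],115],fing(205,.013,.066),9)+[fing(205,.013,.066)]*2))
```

```text
[ 0.47689734 -0.0131915   0.19950642] [-3.13972577e+00 -1.17028878e-05  2.00307601e+00] [-0.57850065  0.13547676  0.32857002] 3.3
[[-0.002, -0.0, -0.004, 0.01, 0.01, 1.48, 0],
[-0.002, -0.0, -0.004, 0.02, 0.03, 2.97, 0],
[-0.002, -0.0, -0.004, 0.03, 0.04, 4.45, 0],
[-0.002, -0.0, -0.004, 0.05, 0.05, 5.93, 0],
[-0.002, -0.0, -0.004, 0.06, 0.07, 7.42, 0],
[-0.002, -0.0, -0.004, 0.07, 0.08, 8.9, 0],
[-0.002, -0.0, -0.004, 0.08, 0.09, 10.38, 0],
[-0.002, -0.0, -0.004, 0.09, 0.11, 11.87, 0],
[-0.002, -0.0, -0.004, 0.1, 0.12, 13.35, 0],
[-0.002, -0.0, -0.004, 0.1, 0.12, 13.35, 0],
[-0.002, -0.0, -0.004, 0.1, 0.12, 13.35, 0]]
```

View pics/w3.png

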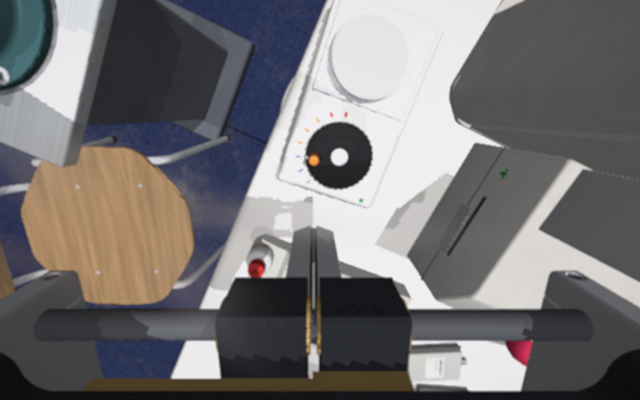

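View pics/s3.png

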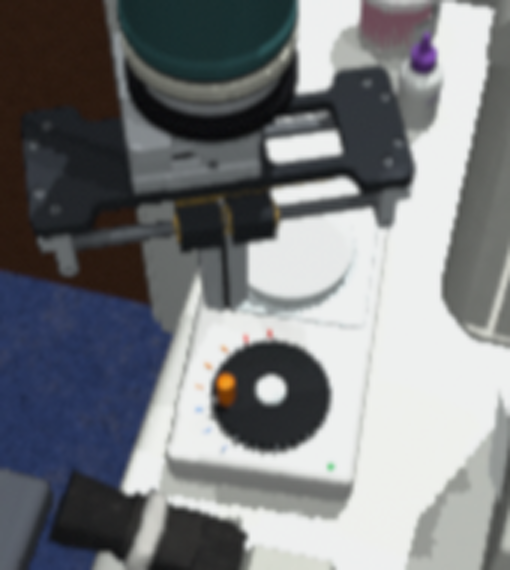

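Run:
```python
from bench import robot
from h import *
s=robot.snapshot("wrist"); hsv=cv2.cvtColor(s["img"],cv2.COLOR_BGR2HSV)
b=(285,385,100,210); m=np.zeros(hsv.shape[:2],np.uint8); m[b[2]:b[3],b[0]:b[1]]=1
k,lab,st,c=cv2.connectedComponentsWithStats(cv2.inRange(hsv,(0,0,0),(180,255,80))*m)
i=1+np.argmax(st[1:,4]); ct=cv2.findContours((lab==i).astype(np.uint8),cv2.RETR_EXTERNAL,cv2.CHAIN_APPROX_NONE)[0][0]
P=np.array([onz(s,*p[0],.055)[:2]*1000 for p in ct],np.float32); print("disc",cv2.fitEllipse(cv2.convexHull(P)))
k,lab,st,c=cv2.connectedComponentsWithStats(cv2.inRange(hsv,(0,0,200),(180,40,255))*m)
for i in range(1,k):
    if 100<st[i,4]<500: print("cap",st[i],onz(s,*c[i],.058))
k,lab,st,c=cv2.connectedComponentsWithStats(cv2.inRange(hsv,(8,150,140),(22,255,255))*m)
for i in range(1,k):
    if st[i,4]>30: print("post",st[i],c[i],onz(s,*c[i],.081),onz(s,*c[i],.075))
```

```text
disc ((492.3746337890625, 25.631298065185547), (78.8381118774414, 79.08644104003906), 136.9644317626953)
cap [285 100  13  40 260] [0.41875238 0.04628514 0.058     ]
cap [331 149  16  16 200] [0.49306062 0.02571705 0.058     ]
post [308 155  11  11  88] [312.98863636 160.15909091] [0.46522051 0.0122978  0.081     ] [0.46561183 0.01144891 0.075     ]
```

>>> drive_tool(
  series=[
    [[0,0,0,0,0,1.5,0],[0,0,0,0,0,3.0,0],[0,0,0,0,0,4.5,0],[0,0,0,0,0,6.0,0],[0,0,0,0,0,7.5,0],[0,0,0,0,0,9.0,0],[0,0,0,0,0.1,10.5,0],[0,0,0,0,0.1,12.0,0],[0,0,0,0,0.1,13.0,0],[0,0,0,0,0.1,13.3,0],[0,0,0,0,0.1,13.3,0]],
  ],
)

```text
time: 4.6
tool_pos: [0.4775, -0.012, 0.067]
ee_rot: [-3.141, 0.001, 2.005]
wrist_force: [0.2, -0.2, 0.6]
width: 0.0003
```

```bash
sed -i 's/C=np.array.*/C=np.array([.4937,.0257])/' h.py
python3 - <<'E'
from bench import robot
from h import *
o=robot.get_obs()
show(rows(o,[fing(205,g,.066) for g in (.010,.007,.004,.002)]+[fing(t,0,.066) for t in np.arange(205,190.9,-1)]))
E
```

```text
[[-0.0, 0.001, -0.003, 0.33, -0.04, 0.1, 0],
[-0.0, 0.001, -0.003, 0.63, -0.04, 0.1, 0],
[-0.0, 0.001, -0.003, 0.93, -0.04, 0.1, 0],
[-0.0, 0.001, -0.003, 1.13, -0.04, 0.1, 0],
[-0.0, 0.001, -0.003, 1.33, -0.04, 0.1, 0],
[-0.0, 0.001, 0.015, 1.38, -0.06, 0.1, 0],
[-0.0, 0.001, 0.032, 1.44, -0.09, 0.1, 0],
[-0.0, 0.001, 0.05, 1.49, -0.11, 0.1, 0],
[-0.0, 0.001, 0.067, 1.55, -0.13, 0.1, 0],
[-0.0, 0.001, 0.085, 1.6, -0.15, 0.1, 0],
[-0.0, 0.001, 0.102, 1.66, -0.17, 0.09, 0],
[-0.0, 0.001, 0.12, 1.72, -0.19, 0.09, 0],
[-0.0, 0.001, 0.137, 1.77, -0.21, 0.09, 0],
[-0.0, 0.001, 0.155, 1.83, -0.22, 0.09, 0],
[-0.0, 0.001, 0.172, 1.89, -0.24, 0.09, 0],
[-0.0, 0.001, 0.189, 1.95, -0.25, 0.09, 0],
[-0.0, 0.001, 0.207, 2.0, -0.26, 0.09, 0],
[-0.0, 0.001, 0.224, 2.06, -0.28, 0.09, 0],
[-0.0, 0.001, 0.242, 2.12, -0.29, 0.09, 0]]
```

>>> drive_tool(
  series=[
    [[0,0,0,0.3,0,0.1,0],[0,0,0,0.6,0,0.1,0],[0,0,0,0.9,0,0.1,0],[0,0,0,1.1,0,0.1,0],[0,0,0,1.3,0,0.1,0],[0,0,0.03,1.44,-0.09,0.1,0],[0,0,0.05,1.5,-0.11,0.1,0],[0,0,0.07,1.55,-0.13,0.1,0],[0,0,0.085,1.6,-0.15,0.1,0],[0,0,0.1,1.65,-0.17,0.1,0],[0,0,0.1,1.65,-0.17,0.1,0]],
  ],
)

```text
time: 5.7
tool_pos: [0.469, 0.0023, 0.066]
ee_rot: [-3.141, 0.001, 1.904]
wrist_force: [-0.2, -0.6, 0.2]
width: 0.0003
```

```bash
cat > look.py <<'E'
import sys
from bench import robot
from h import *
o=robot.get_obs();print(o["tool_pos"].round(4),o["ee_rot"].round(3),o["wrist_force"].round(2),o["time"])
n=sys.argv[1]
for cam,b in [("top",(335,390,170,220)),("scene",(285,350,190,260)),("wrist",(220,420,60,240))]:
    s=robot.snapshot(cam)
    up(s,*b,8 if cam!="wrist" else 3,f"pics/{cam}{n}.png")
    hsv=cv2.cvtColor(s["img"],cv2.COLOR_BGR2HSV)
    mm=np.zeros(hsv.shape[:2],np.uint8); mm[b[2]:b[3],b[0]:b[1]]=1
    k,lab,st,c=cv2.connectedComponentsWithStats(cv2.inRange(hsv,(8,150,120),(22,255,255))*mm)
    for i in range(1,k):
        if st[i,4]>8:
            P=onz(s,*c[i],.079); print(cam,st[i],P.round(4),"ang %.1f r %.4f"%(np.degrees(np.arctan2(P[1]-C[1],P[0]-C[0]))%360,np.hypot(*(P[:2]-C))))
E
python3 look.py 4
```

```text
[0.469  0.0023 0.066 ] [-3.141e+00  1.000e-03  1.904e+00] [-0.2  -0.63  0.24] 5.7
wrist [307 200  13  18 159] [0.4653 0.0137 0.079 ] ang 202.9 r 0.0309
```

View pics/wrist4.png

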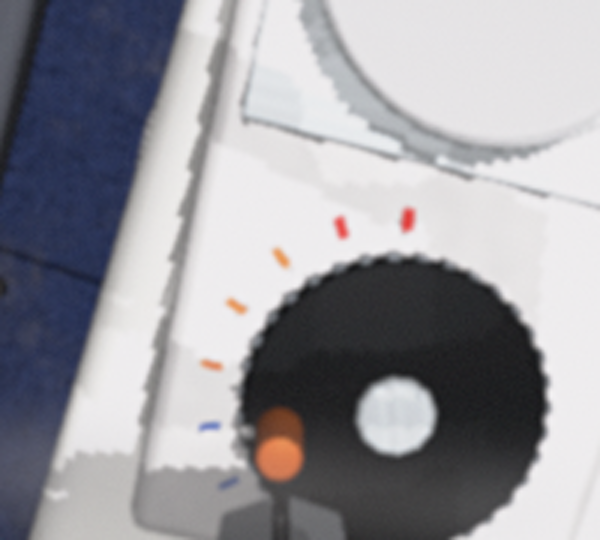

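View pics/scene4.png

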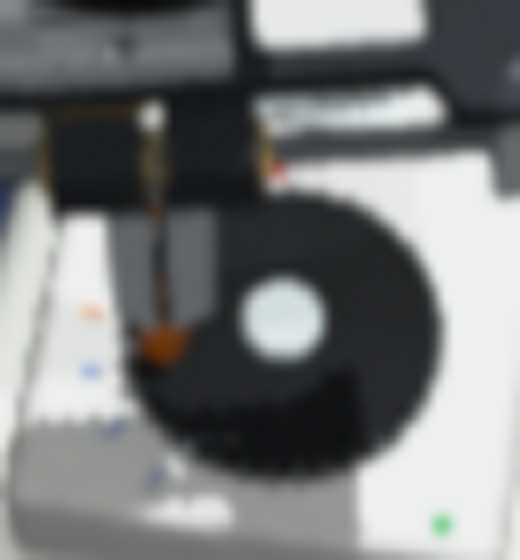

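Run:
```python
from bench import robot
from h import *
o=robot.get_obs()
show(rows(o,[fing(t,0,.066) for t in np.arange(198,187.9,-1)]))
```

```text
[[-0.0, 0.001, 0.02, 0.07, -0.03, -0.0, 0],
[-0.0, 0.001, 0.037, 0.12, -0.05, -0.0, 0],
[-0.0, 0.001, 0.055, 0.18, -0.07, -0.0, 0],
[-0.0, 0.001, 0.072, 0.24, -0.09, -0.0, 0],
[-0.0, 0.001, 0.09, 0.29, -0.11, -0.0, 0],
[-0.0, 0.001, 0.107, 0.35, -0.13, -0.0, 0],
[-0.0, 0.001, 0.124, 0.4, -0.15, -0.0, 0],
[-0.0, 0.001, 0.142, 0.46, -0.17, -0.0, 0],
[-0.0, 0.001, 0.159, 0.52, -0.18, -0.0, 0],
[-0.0, 0.001, 0.177, 0.58, -0.2, -0.0, 0],
[-0.0, 0.001, 0.194, 0.63, -0.21, -0.0, 0]]
```

>>> drive_tool(
  series=[
    [[0,0,0.02,0.07,-0.03,0,0],[0,0,0.04,0.12,-0.05,0,0],[0,0,0.055,0.18,-0.07,0,0],[0,0,0.07,0.24,-0.09,0,0],[0,0,0.09,0.29,-0.11,0,0],[0,0,0.105,0.35,-0.13,0,0],[0,0,0.125,0.4,-0.15,0,0]],
  ],
)

```text
time: 6.55
tool_pos: [0.4663, 0.0056, 0.066]
ee_rot: [-3.142, 0.001, 1.778]
wrist_force: [-0.6, 0.5, 1.0]
width: 0.0006
```

```bash
python3 look.py 5
```

```text
[0.4663 0.0056 0.066 ] [-3.142e+00  1.000e-03  1.778e+00] [-0.65  0.46  1.  ] 6.55
wrist [308 212  13  10  81] [0.4657 0.0133 0.079 ] ang 203.9 r 0.0306
```

View pics/wrist5.png

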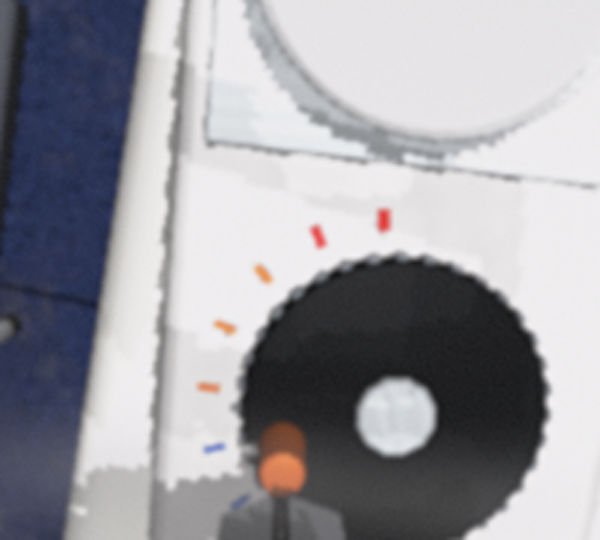

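Run:
```python
from bench import robot
from h import *
s=robot.snapshot("wrist"); o=robot.get_obs(); R=Ro.from_euler("xyz",o["ee_rot"])
print("post top centre in tool frame mm", R.inv().apply(onz(s,220+282/3,60+470/3,.081)-o["tool_pos"])*1000)
print("finger front edge corners, tool mm",[ (R.inv().apply(onz(s,220+u/3,60+v/3,.066)-o["tool_pos"])*1000).round(1) for u,v in((228,507),(282,490),(335,507),(228,487))])
print("C from cap, this view",onz(s,220+396/3,60+416/3,.058))
up(s,260,380,190,300,5,"pics/w6.png")
```

```text
post top centre in tool frame mm [  7.77292424   0.73900072 -15.02108551]
finger front edge corners, tool mm [array([ -7.8, -13.3,  -0. ]), array([-3.1,  0.8, -0. ]), array([-7.8, 14.6, -0. ]), array([ -2.2, -13.2,  -0. ])]
C from cap, this view [0.49325384 0.02604758 0.058     ]
```

View pics/w6.png

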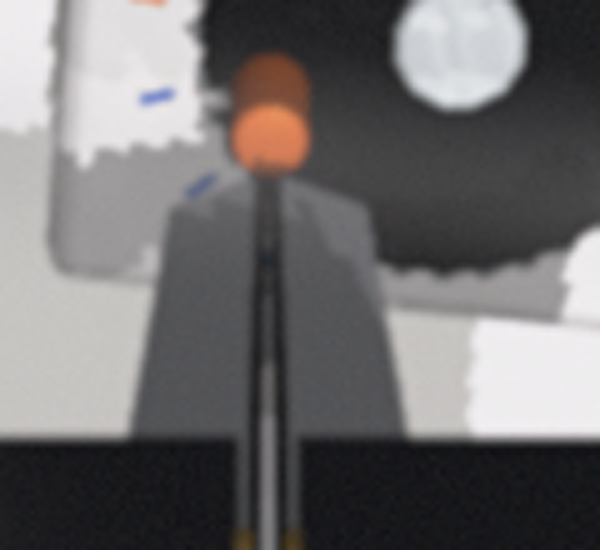

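Run:
```python
from bench import robot
from h import *
o=robot.get_obs()
show(rows(o,[fing(t,0,.066,.0015) for t in np.arange(204,190.9,-1)]))
```

```text
[[-0.0, 0.001, -0.21, 0.03, 0.22, -0.0, 0],
[-0.0, 0.001, -0.193, 0.08, 0.2, -0.0, 0],
[-0.0, 0.001, -0.175, 0.13, 0.18, -0.0, 0],
[-0.0, 0.001, -0.158, 0.18, 0.16, -0.0, 0],
[-0.0, 0.001, -0.14, 0.23, 0.14, -0.0, 0],
[-0.0, 0.001, -0.123, 0.28, 0.12, -0.0, 0],
[-0.0, 0.001, -0.105, 0.33, 0.1, -0.0, 0],
[-0.0, 0.001, -0.088, 0.39, 0.08, -0.0, 0],
[-0.0, 0.001, -0.07, 0.44, 0.06, -0.0, 0],
[-0.0, 0.001, -0.053, 0.49, 0.04, -0.0, 0],
[-0.0, 0.001, -0.035, 0.55, 0.03, -0.0, 0],
[-0.0, 0.001, -0.018, 0.6, 0.01, -0.0, 0],
[-0.0, 0.001, -0.001, 0.65, 0.0, -0.0, 0],
[-0.0, 0.001, 0.017, 0.71, -0.01, -0.0, 0]]
```

>>> drive_tool(
  series=[
    [[0,0,0,0.1,0,0,0],[0,0,0,0.2,0,0,0],[0,0,0,0.25,0,0,0],[0,0,0,0.3,0,0,0]],
  ],
)

```text
time: 7.15
tool_pos: [0.4657, 0.0085, 0.066]
ee_rot: [-3.142, 0.001, 1.78]
wrist_force: [-0.4, -0.4, 0.1]
width: 0.0005
```

```bash
python3 look.py 7
```

```text
[0.4657 0.0085 0.066 ] [-3.142e+00  1.000e-03  1.780e+00] [-0.43 -0.38  0.12] 7.15
wrist [312 217   8   7  29] [0.467  0.0134 0.079 ] ang 204.8 r 0.0294
```

View pics/wrist7.png

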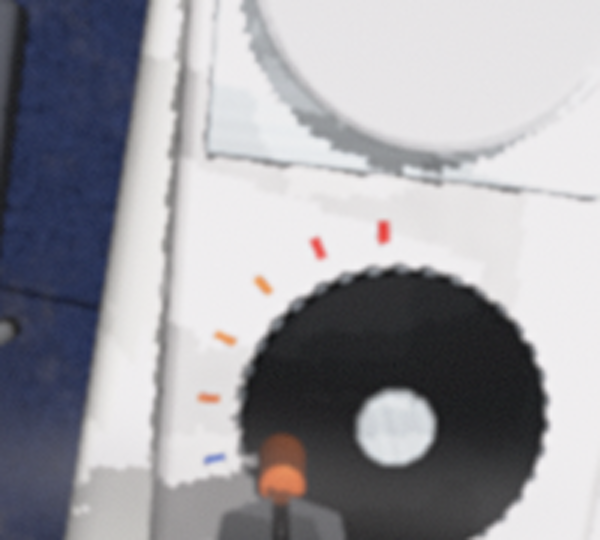

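Run:
```python
from bench import robot
from h import *
o=robot.get_obs(); R=Ro.from_euler("xyz",o["ee_rot"])
s=robot.snapshot("wrist"); D=s["depth"]
print("TCP px",proj(s,o["tool_pos"]))
Rc=cv2.Rodrigues(np.array(s["rvec"]))[0];t=np.array(s["tvec"]).ravel()
def pt(u,v):
    p=np.linalg.inv(K(s))@[u,v,1]*D[v,u]; return (R.inv().apply(Rc.T@(p-t)-o["tool_pos"])*1000).round(1)
for u,v in [(314,217),(314,219),(314,222),(314,225),(305,225),(305,228),(305,232),(300,230),(300,240),(300,250),(325,230),(325,240),(314,235),(310,207)]: print(u,v,pt(u,v))
s=robot.snapshot("scene"); print("scene TCP px",proj(s,o["tool_pos"]))
up(s,285,350,190,260,8,"pics/s7.png")
```

```text
TCP px [[312.99843027 219.54602532]]
314 217 [  7.    0.7 -13.6]
314 219 [  5.7   0.7 -14.4]
314 222 [  3.3   0.7 -14.1]
314 225 [  1.3   0.7 -14.8]
305 225 [-13.1  -6.9  22.1]
305 228 [  9.5  -5.  -41. ]
305 232 [  9.2  -4.9 -47. ]
300 230 [ 10.   -8.  -45.6]
300 240 [  9.4  -7.4 -59.2]
300 250 [  9.7  -6.8 -72.7]
325 230 [  9.4   7.5 -44.1]
325 240 [  9.3   6.9 -58.9]
314 235 [ 7.93e+01  2.00e-01 -2.15e+02]
310 207 [ 8.7 -2.3  4.5]
scene TCP px [[304.52229605 231.9139142 ]]
```

View pics/s7.png

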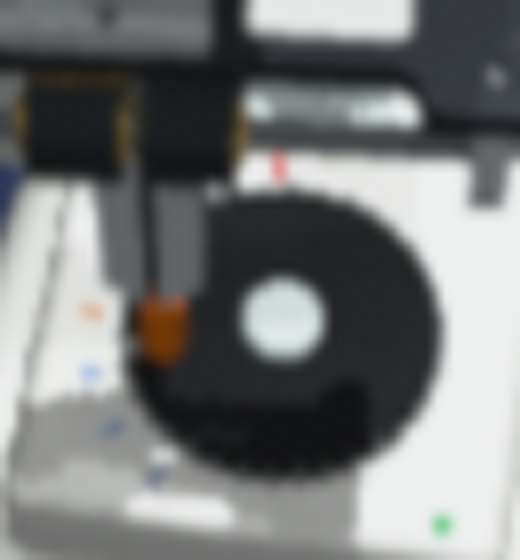

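Run:
```python
from bench import robot
from h import *
o=robot.get_obs(); R=Ro.from_euler("xyz",o["ee_rot"])
s=robot.snapshot("scene"); D=s["depth"]
print("then TCP px",proj(s,[0.4769,-0.0132,0.1995]))
Rc=cv2.Rodrigues(np.array(s["rvec"]))[0];t=np.array(s["tvec"]).ravel()
def pt(s,D,Rc,t,u,v):
    p=np.linalg.inv(K(s))@[u,v,1]*D[v,u]; return (R.inv().apply(Rc.T@(p-t)-o["tool_pos"])*1000).round(0).astype(int)
for u in (299,301,305,308,310):
    print(u,[ (v,*pt(s,D,Rc,t,u,v)) for v in range(214,234,2)])
s=robot.snapshot("wrist");D=s["depth"];Rc=cv2.Rodrigues(np.array(s["rvec"]))[0];t=np.array(s["tvec"]).ravel()
for u in (298,303,308,318,323,328):
    print(u,[ (v,*pt(s,D,Rc,t,u,v)) for v in range(219,232,1)])
print(o["joint_torque"])
```

```text
then TCP px [[305.00848005 210.00817914]]
299 [(214, np.int64(-7), np.int64(-7), np.int64(-88)), (216, np.int64(-7), np.int64(-7), np.int64(-81)), (218, np.int64(-8), np.int64(-8), np.int64(-74)), (220, np.int64(-9), np.int64(-8), np.int64(-67)), (222, np.int64(-7), np.int64(-8), np.int64(-56)), (224, np.int64(-8), np.int64(-9), np.int64(-50)), (226, np.int64(24), np.int64(-14), np.int64(22)), (228, np.int64(19), np.int64(-14), np.int64(21)), (230, np.int64(14), np.int64(-13), np.int64(21)), (232, np.int64(11), np.int64(-13), np.int64(23))]
301 [(214, np.int64(-8), np.int64(-3), np.int64(-89)), (216, np.int64(-7), np.int64(-4), np.int64(-81)), (218, np.int64(-7), np.int64(-4), np.int64(-72)), (220, np.int64(-7), np.int64(-4), np.int64(-64)), (222, np.int64(-8), np.int64(-4), np.int64(-58)), (224, np.int64(-7), np.int64(-5), np.int64(-49)), (226, np.int64(-7), np.int64(-5), np.int64(-40)), (228, np.int64(14), np.int64(-9), np.int64(10)), (230, np.int64(10), np.int64(-8), np.int64(12)), (232, np.int64(4), np.int64(-8), np.int64(9))]
305 [(214, np.int64(-8), np.int64(4), np.int64(-90)),
[... 4688 characters left out ...]
.int64(12)), (220, np.int64(-5), np.int64(12), np.int64(12)), (221, np.int64(-6), np.int64(12), np.int64(12)), (222, np.int64(-6), np.int64(12), np.int64(11)), (223, np.int64(-7), np.int64(12), np.int64(12)), (224, np.int64(-8), np.int64(12), np.int64(11)), (225, np.int64(-9), np.int64(12), np.int64(13)), (226, np.int64(-10), np.int64(12), np.int64(11)), (227, np.int64(-11), np.int64(12), np.int64(13)), (228, np.int64(-12), np.int64(12), np.int64(12)), (229, np.int64(10), np.int64(9), np.int64(-44)), (230, np.int64(9), np.int64(9), np.int64(-44)), (231, np.int64(9), np.int64(9), np.int64(-46))]
[ 1.42680615e-02 -2.66025406e+01 -2.90518749e+01  6.33106730e-02
  3.80309264e-02  5.05436947e-05]
```

Run:
```python
from bench import robot
from h import *
o=robot.get_obs(); a=[*o["tool_pos"],102]; b=fing(205,.010,.066,.009)
show(rows(o,interp(a,b,4)+interp(b,fing(205,.01,.036,.009),6)+[fing(205,.01,.036,.009)]*2))
```

```text
[[-0.0, 0.001, -0.057, -0.51, 0.16, 0.0, 0],
[-0.0, 0.001, -0.114, -1.01, 0.32, 0.0, 0],
[-0.0, 0.001, -0.171, -1.52, 0.48, 0.0, 0],
[-0.0, 0.001, -0.227, -2.03, 0.64, 0.0, 0],
[-0.0, 0.001, -0.227, -2.03, 0.64, 0.5, 0],
[-0.0, 0.001, -0.227, -2.03, 0.64, 1.0, 0],
[-0.0, 0.001, -0.227, -2.03, 0.64, 1.5, 0],
[-0.0, 0.001, -0.227, -2.03, 0.64, 2.0, 0],
[-0.0, 0.001, -0.227, -2.02, 0.64, 2.5, 0],
[-0.0, 0.001, -0.227, -2.02, 0.64, 3.0, 0],
[-0.0, 0.001, -0.227, -2.02, 0.64, 3.0, 0],
[-0.0, 0.001, -0.227, -2.02, 0.64, 3.0, 0]]
```

>>> drive_tool(
  series=[
    [[0,0,-0.06,-0.5,0.16,0,0],[0,0,-0.11,-1.0,0.32,0,0],[0,0,-0.17,-1.5,0.48,0,0],[0,0,-0.227,-2.03,0.64,0,0],[0,0,-0.227,-2.03,0.64,0,0],[0,0,-0.227,-2.03,0.64,0.4,0],[0,0,-0.227,-2.03,0.64,0.8,0],[0,0,-0.227,-2.03,0.64,1.2,0],[0,0,-0.227,-2.03,0.64,1.6,0],[0,0,-0.227,-2.03,0.64,2.0,0],[0,0,-0.227,-2.03,0.64,2.0,0]],
  ],
)

```text
time: 8.6
tool_pos: [0.4755, -0.0099, 0.0451]
ee_rot: [-3.14, -0.0, 2.007]
wrist_force: [-0.5, -1.0, -0.8]
width: 0.0006
```

```bash
cat > tip.py <<'E'
from bench import robot
from h import *
import sys
o=robot.get_obs(); R=Ro.from_euler("xyz",o["ee_rot"])
print(o["tool_pos"].round(4),o["wrist_force"].round(2),round(o["time"],2))
for n in("scene","wrist"):
    s=robot.snapshot(n); D=s["depth"];Rc=cv2.Rodrigues(np.array(s["rvec"]))[0];t=np.array(s["tvec"]).ravel()
    up(s,*((285,350,190,260,8) if n=="scene" else (220,420,60,260,3)),f"pics/{n}{sys.argv[1]}.png")
    v,u=np.mgrid[0:400,0:640]; p=np.stack([u,v,np.ones_like(u)],-1)@np.linalg.inv(K(s)).T*D[...,None]
    W=(p-t)@Rc; T=R.inv().apply((W-o["tool_pos"]).reshape(-1,3)).reshape(W.shape)*1000
    q=(abs(T[...,1])<12)&(abs(T[...,0])<12)&(T[...,2]<0)&(T[...,2]>-80)&(D>0)
    b=T[q]; h=np.histogram(b[:,2],np.arange(-80,1,4)); print(n,"front x",np.median(b[:,0]).round(1),list(zip(h[1][:-1].astype(int).tolist(),h[0].tolist())))
E
python3 tip.py 8
```

```text
[ 0.4755 -0.0099  0.0451] [-0.53 -0.97 -0.76] 8.6
scene front x -7.1 [(-80, 13), (-76, 13), (-72, 11), (-68, 11), (-64, 11), (-60, 14), (-56, 10), (-52, 14), (-48, 10), (-44, 6), (-40, 5), (-36, 0), (-32, 0), (-28, 0), (-24, 0), (-20, 0), (-16, 2), (-12, 30), (-8, 16), (-4, 29)]
wrist front x 9.1 [(-80, 164), (-76, 154), (-72, 146), (-68, 142), (-64, 121), (-60, 114), (-56, 117), (-52, 96), (-48, 98), (-44, 61), (-40, 38), (-36, 4), (-32, 0), (-28, 0), (-24, 0), (-20, 0), (-16, 0), (-12, 347), (-8, 54), (-4, 10)]
```

View pics/scene8.png

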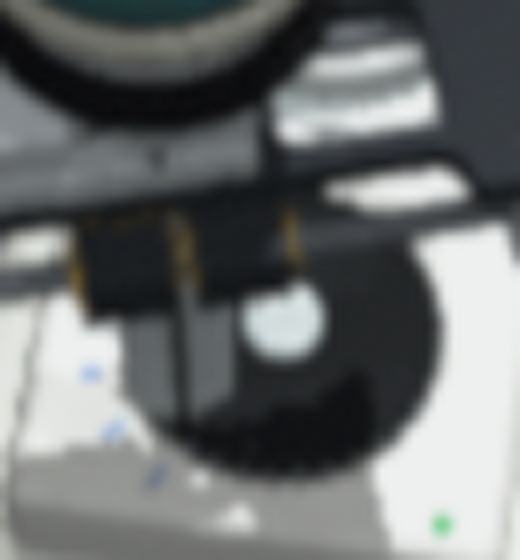

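View pics/wrist8.png

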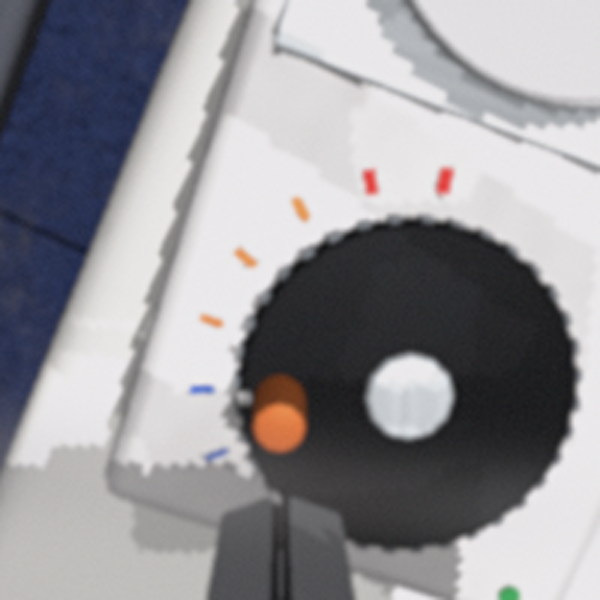

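>>> drive_tool(
  series=[
    [[0,0,0,0,0,0.4,0],[0,0,0,0,0,0.8,0],[0,0,0,0,0,1.2,0],[0,0,0,0,0,1.5,0],[0,0,0,0,0,1.7,0],[0,0,0,0,0,1.7,0]],
  ],
)

```text
time: 9.3
tool_pos: [0.4758, -0.01, 0.0284]
ee_rot: [-3.14, 0.0, 2.007]
wrist_force: [-0.2, 0.1, 0.1]
width: 0.0005
```

```bash
python3 tip.py 9
python3 - <<'E'
from bench import robot
from h import *
o=robot.get_obs()
show(rows(o,[fing(205,g,.028,.009) for g in (.007,.004,.002)]+[fing(t,0,.028,.009) for t in np.arange(205,190.9,-1)]))
E
```

```text
[ 0.4758 -0.01    0.0284] [-0.23  0.06  0.07] 9.3
scene front x -7.3 [(-80, 11), (-76, 16), (-72, 12), (-68, 10), (-64, 11), (-60, 11), (-56, 11), (-52, 15), (-48, 6), (-44, 9), (-40, 3), (-36, 0), (-32, 0), (-28, 14), (-24, 7), (-20, 41), (-16, 23), (-12, 0), (-8, 0), (-4, 0)]
wrist front x 9.2 [(-80, 178), (-76, 159), (-72, 142), (-68, 142), (-64, 125), (-60, 113), (-56, 113), (-52, 99), (-48, 98), (-44, 74), (-40, 30), (-36, 4), (-32, 0), (-28, 257), (-24, 9), (-20, 28), (-16, 71), (-12, 0), (-8, 0), (-4, 0)]
[[-0.0, 0.001, -0.0, 0.3, 0.0, 0.09, 0],
[-0.0, 0.001, -0.0, 0.6, 0.0, 0.09, 0],
[-0.0, 0.001, -0.0, 0.8, 0.0, 0.09, 0],
[-0.0, 0.001, -0.0, 1.0, 0.0, 0.09, 0],
[-0.0, 0.001, 0.017, 1.05, -0.02, 0.09, 0],
[-0.0, 0.001, 0.034, 1.11, -0.05, 0.09, 0],
[-0.0, 0.001, 0.052, 1.16, -0.07, 0.09, 0],
[-0.0, 0.001, 0.069, 1.22, -0.09, 0.09, 0],
[-0.0, 0.001, 0.087, 1.28, -0.12, 0.09, 0],
[-0.0, 0.001, 0.104, 1.33, -0.14, 0.09, 0],
[-0.0, 0.001, 0.122, 1.39, -0.16, 0.09, 0],
[-0.0, 0.001, 0.139, 1.45, -0.18, 0.09, 0],
[-0.0, 0.001, 0.157, 1.5, -0.19, 0.09, 0],
[-0.0, 0.001, 0.174, 1.56, -0.21, 0.09, 0],
[-0.0, 0.001, 0.192, 1.62, -0.23, 0.09, 0],
[-0.0, 0.001, 0.209, 1.68, -0.24, 0.09, 0],
[-0.0, 0.001, 0.226, 1.73, -0.26, 0.09, 0],
[-0.0, 0.001, 0.244, 1.79, -0.27, 0.09, 0]]
```

View pics/wrist9.png

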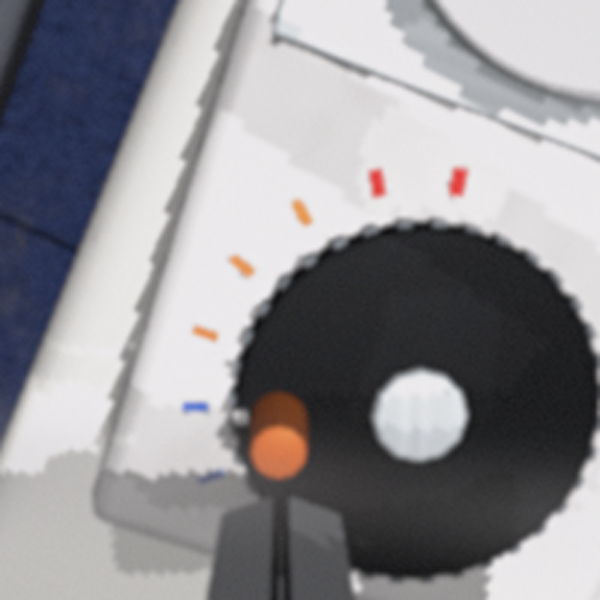

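Now the tip is beside the post; push to the contact plus about 6°.

>>> drive_tool(
  series=[
    [[0,0,0,0.3,0,0.1,0],[0,0,0,0.6,0,0.1,0],[0,0,0,0.8,0,0.1,0],[0,0,0,1.0,0,0.1,0],[0,0,0.02,1.05,-0.02,0.1,0],[0,0,0.04,1.12,-0.05,0.1,0],[0,0,0.05,1.16,-0.07,0.1,0],[0,0,0.07,1.22,-0.09,0.1,0],[0,0,0.09,1.28,-0.12,0.1,0],[0,0,0.105,1.33,-0.14,0.1,0]],
  ],
)

```text
time: 10.4
tool_pos: [0.4692, 0.0014, 0.028]
ee_rot: [-3.141, 0.0, 1.9]
wrist_force: [0.8, -2.9, -0.1]
width: 0.0004
```

```bash
python3 look.py 10
```

```text
[0.4692 0.0014 0.028 ] [-3.141  0.     1.9  ] [ 0.83 -2.92 -0.05] 10.4
wrist [305 220  16  10 103] [0.4644 0.0164 0.079 ] ang 197.5 r 0.0308
```

View pics/wrist10.png

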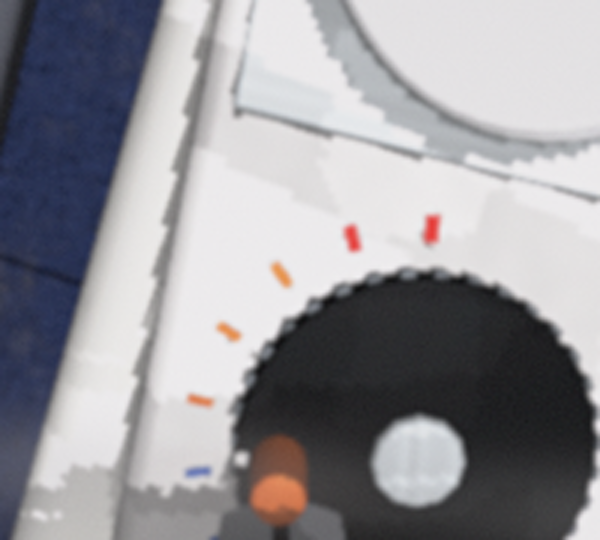

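Run:
```python
from bench import robot
from h import *
o=robot.get_obs()
show(rows(o,[fing(t,0,.028,.009) for t in np.arange(197,165,-2)]))
```

```text
[[-0.001, -0.001, 0.034, 0.04, -0.03, -0.01, 0],
[-0.001, -0.001, 0.069, 0.15, -0.08, -0.01, 0],
[-0.001, -0.001, 0.104, 0.27, -0.12, -0.01, 0],
[-0.001, -0.001, 0.139, 0.38, -0.16, -0.01, 0],
[-0.001, -0.001, 0.174, 0.49, -0.2, -0.01, 0],
[-0.001, -0.001, 0.209, 0.61, -0.23, -0.01, 0],
[-0.001, -0.001, 0.244, 0.73, -0.25, -0.01, 0],
[-0.001, -0.001, 0.279, 0.85, -0.28, -0.01, 0],
[-0.001, -0.001, 0.314, 0.96, -0.29, -0.01, 0],
[-0.001, -0.001, 0.348, 1.08, -0.31, -0.01, 0],
[-0.001, -0.001, 0.383, 1.2, -0.32, -0.01, 0],
[-0.001, -0.001, 0.418, 1.32, -0.32, -0.01, 0],
[-0.001, -0.001, 0.453, 1.44, -0.33, -0.01, 0],
[-0.001, -0.001, 0.488, 1.56, -0.32, -0.01, 0],
[-0.001, -0.0, 0.523, 1.68, -0.32, -0.01, 0],
[-0.001, -0.0, 0.558, 1.8, -0.31, -0.01, 0]]
```

>>> drive_tool(
  series=[
    [[0,0,0.03,0.04,-0.03,0,0],[0,0,0.05,0.1,-0.05,0,0],[0,0,0.07,0.15,-0.08,0,0],[0,0,0.09,0.21,-0.1,0,0],[0,0,0.105,0.27,-0.12,0,0],[0,0,0.14,0.38,-0.16,0,0],[0,0,0.14,0.38,-0.16,0,0]],
  ],
)

```text
time: 11.25
tool_pos: [0.4659, 0.0055, 0.0278]
ee_rot: [-3.141, -0.001, 1.762]
wrist_force: [0.2, -0.1, 0.5]
width: 0.0004
```

```bash
python3 look.py 11;  python3 - <<'E'
from bench import robot
from h import *
o=robot.get_obs()
show(rows(o,[fing(t,0,.028,.009) for t in np.arange(189,168,-2)]))
E
```

```text
[0.4659 0.0055 0.0278] [-3.141e+00 -1.000e-03  1.762e+00] [ 0.22 -0.11  0.51] 11.25
wrist [307 215  14  15 134] [0.4635 0.0222 0.079 ] ang 186.7 r 0.0305
[[-0.001, -0.001, 0.034, 0.09, -0.05, -0.01, 0],
[-0.001, -0.001, 0.069, 0.21, -0.1, -0.01, 0],
[-0.001, -0.001, 0.104, 0.32, -0.14, -0.01, 0],
[-0.001, -0.001, 0.139, 0.43, -0.18, -0.01, 0],
[-0.001, -0.001, 0.174, 0.55, -0.21, -0.01, 0],
[-0.001, -0.001, 0.209, 0.66, -0.24, -0.01, 0],
[-0.001, -0.001, 0.244, 0.78, -0.27, -0.01, 0],
[-0.001, -0.001, 0.279, 0.9, -0.29, -0.01, 0],
[-0.001, -0.001, 0.314, 1.02, -0.31, -0.01, 0],
[-0.001, -0.001, 0.348, 1.14, -0.33, -0.01, 0],
[-0.001, -0.001, 0.383, 1.26, -0.34, -0.01, 0]]
```

View pics/wrist11.png

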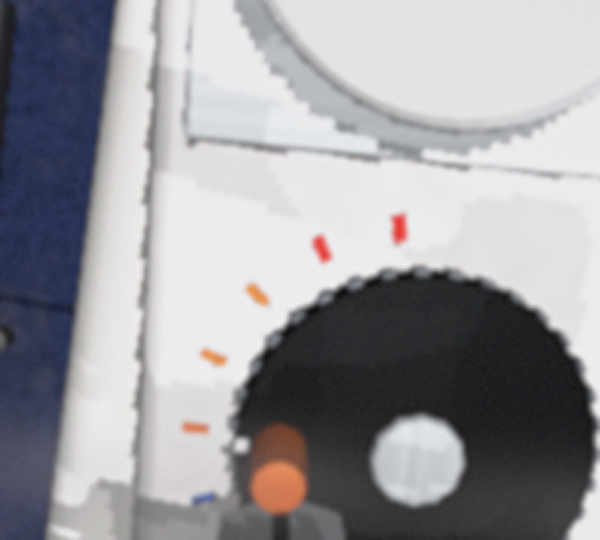

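>>> drive_tool(
  series=[
    [[0,0,0.03,0.09,-0.05,0,0],[0,0,0.07,0.21,-0.1,0,0],[0,0,0.105,0.32,-0.14,0,0],[0,0,0.14,0.43,-0.18,0,0],[0,0,0.175,0.55,-0.21,0,0],[0,0,0.21,0.66,-0.24,0,0],[0,0,0.245,0.78,-0.27,0,0],[0,0,0.28,0.9,-0.29,0,0],[0,0,0.315,1.02,-0.31,0,0],[0,0,0.35,1.14,-0.33,0,0],[0,0,0.35,1.14,-0.33,0,0]],
  ],
)

```text
time: 12.5
tool_pos: [0.4606, 0.0159, 0.0278]
ee_rot: [-3.14, -0.001, 1.413]
wrist_force: [-0.2, 1.1, -0.1]
width: 0.0005
```

```bash
python3 look.py 12;  python3 - <<'E'
from bench import robot
from h import *
o=robot.get_obs()
show(rows(o,[fing(t,0,.028,.009) for t in np.arange(169,148,-2)]))
E
```

```text
[0.4606 0.0159 0.0278] [-3.140e+00 -1.000e-03  1.413e+00] [-0.22  1.11 -0.11] 12.5
wrist [288 177   6   4  11] [0.4553 0.0607 0.079 ] ang 137.6 r 0.0520
wrist [308 216  13  14 131] [0.4642 0.0327 0.079 ] ang 166.6 r 0.0303
[[-0.001, -0.001, 0.034, 0.11, -0.05, -0.02, 0],
[-0.001, -0.0, 0.069, 0.22, -0.09, -0.02, 0],
[-0.001, -0.0, 0.104, 0.33, -0.13, -0.02, 0],
[-0.001, -0.0, 0.139, 0.44, -0.17, -0.02, 0],
[-0.001, -0.0, 0.174, 0.56, -0.21, -0.02, 0],
[-0.001, -0.0, 0.209, 0.68, -0.24, -0.02, 0],
[-0.001, -0.0, 0.244, 0.79, -0.27, -0.02, 0],
[-0.001, -0.0, 0.278, 0.91, -0.29, -0.01, 0],
[-0.001, -0.0, 0.313, 1.03, -0.31, -0.01, 0],
[-0.001, -0.0, 0.348, 1.15, -0.32, -0.01, 0],
[-0.001, -0.0, 0.383, 1.27, -0.33, -0.01, 0]]
```

View pics/wrist12.png

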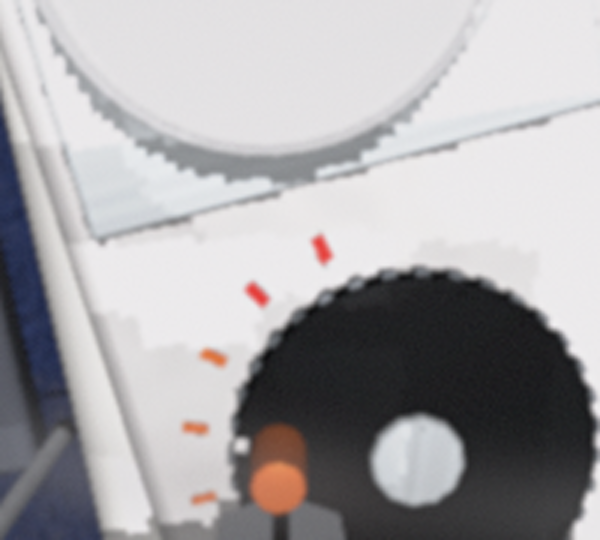

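Second click done (post at 166.6°). Third.

>>> drive_tool(
  series=[
    [[0,0,0.03,0.11,-0.05,0,0],[0,0,0.07,0.22,-0.09,0,0],[0,0,0.105,0.33,-0.13,0,0],[0,0,0.14,0.44,-0.17,0,0],[0,0,0.175,0.56,-0.21,0,0],[0,0,0.21,0.68,-0.24,0,0],[0,0,0.245,0.79,-0.27,0,0],[0,0,0.28,0.91,-0.29,0,0],[0,0,0.315,1.03,-0.31,0,0],[0,0,0.35,1.15,-0.32,0,0],[0,0,0.35,1.15,-0.32,0,0]],
  ],
)

```text
time: 13.75
tool_pos: [0.4594, 0.0277, 0.0279]
ee_rot: [-3.14, -0.0, 1.064]
wrist_force: [-0.1, 0.3, -0.2]
width: 0.0005
```

```bash
python3 look.py 13;  python3 - <<'E'
from bench import robot
from h import *
o=robot.get_obs()
show(rows(o,[fing(t,0,.028,.009) for t in np.arange(149,128,-2)]))
E
```

```text
[0.4594 0.0277 0.0279] [-3.14  -0.     1.064] [-0.06  0.29 -0.25] 13.75
wrist [282 202   6   2  10] [0.4595 0.0613 0.079 ] ang 133.8 r 0.0493
wrist [306 216  15  15 145] [0.4683 0.042  0.079 ] ang 147.4 r 0.0302
[[-0.001, -0.0, 0.034, 0.11, -0.06, -0.01, 0],
[-0.001, -0.0, 0.069, 0.22, -0.1, -0.01, 0],
[-0.001, -0.0, 0.104, 0.34, -0.15, -0.01, 0],
[-0.001, -0.0, 0.139, 0.45, -0.19, -0.01, 0],
[-0.001, -0.0, 0.174, 0.56, -0.22, -0.01, 0],
[-0.001, -0.0, 0.209, 0.68, -0.25, -0.01, 0],
[-0.001, -0.0, 0.243, 0.8, -0.28, -0.01, 0],
[-0.001, 0.0, 0.278, 0.92, -0.3, -0.01, 0],
[-0.001, 0.0, 0.313, 1.03, -0.32, -0.01, 0],
[-0.001, 0.0, 0.348, 1.15, -0.33, -0.01, 0],
[-0.001, 0.0, 0.383, 1.27, -0.34, -0.01, 0]]
```

View pics/wrist13.png

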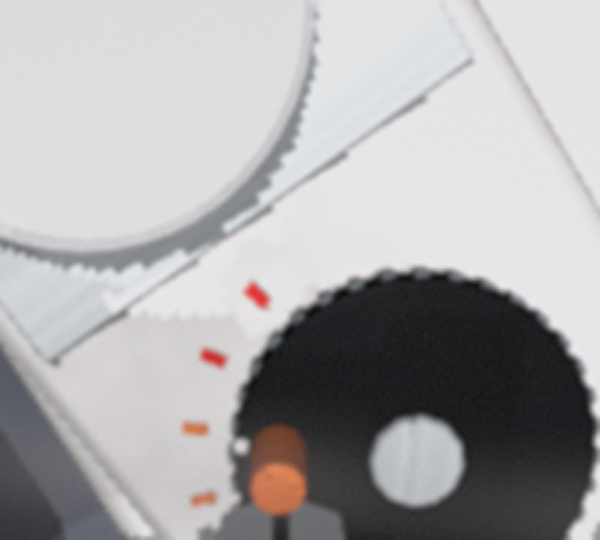

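>>> drive_tool(
  series=[
    [[0,0,0.03,0.11,-0.06,0,0],[0,0,0.07,0.22,-0.1,0,0],[0,0,0.105,0.34,-0.15,0,0],[0,0,0.14,0.45,-0.19,0,0],[0,0,0.175,0.56,-0.22,0,0],[0,0,0.21,0.68,-0.25,0,0],[0,0,0.245,0.8,-0.28,0,0],[0,0,0.28,0.92,-0.3,0,0],[0,0,0.315,1.03,-0.32,0,0],[0,0,0.315,1.03,-0.32,0,0]],
  ],
)

```text
time: 14.9
tool_pos: [0.4616, 0.0381, 0.0279]
ee_rot: [-3.14, 0.0, 0.749]
wrist_force: [0.2, 0.2, 0.1]
width: 0.0003
```

```bash
python3 look.py 14
```

```text
[0.4616 0.0381 0.0279] [-3.14   0.     0.749] [0.22 0.16 0.14] 14.9
wrist [307 214  15  15 169] [0.4756 0.0501 0.079 ] ang 126.5 r 0.0304
```

View pics/wrist14.png

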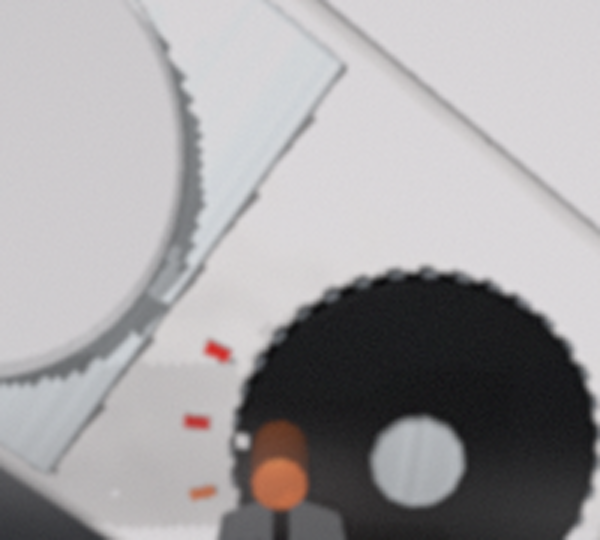

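Fourth click reached (white pointer at the first red mark). Withdraw straight back, then up, then toward the robot.

>>> drive_tool(
  series=[
    [[0,0,0,-0.4,0,0,0],[0,0,0,-0.8,0,0,0],[0,0,0,-1.2,0,0,0],[0,0,0,-1.5,0,0,0],[0,0,0,-1.5,0,-1.0,0],[0,0,0,-1.5,0,-3.0,0],[0,0,0,-1.5,0,-5.0,0],[0,0,0,-1.5,0,-8.0,0],[0,0,0,-1.5,0,-11.0,0],[0,0,0,-1.5,0,-14.0,0],[0,0,0,-1.5,0,-17.0,0],[0,0,0,-3.0,-1.5,-19.0,0],[0,0,0,-5.0,-3.5,-20.0,0],[0,0,0,-7.0,-5.5,-20.0,0],[0,0,0,-9.0,-7.5,-20.0,0],[0,0,0,-10.5,-9.0,-20.0,0],[0,0,0,-10.5,-9.0,-20.0,0],[0,0,0,-10.5,-9.0,-20.0,0]],
  ],
)

```text
time: 16.85
tool_pos: [0.3241, 0.0323, 0.2288]
ee_rot: [3.141, -0.002, 0.75]
wrist_force: [-0.0, 0.1, -1.2]
width: 0.0004
```

```bash
python3 look.py 15
python3 - <<'E'
from bench import robot
from h import *
s=robot.snapshot("top");up(s,180,460,140,230,2.8,"pics/t16.png")
s=robot.snapshot("scene");up(s,230,400,100,290,3,"pics/s16.png")
E
```

```text
[0.3241 0.0323 0.2288] [ 3.141e+00 -2.000e-03  7.500e-01] [-0.01  0.09 -1.24] 16.85
top [349 195   6   5  24] [0.4765 0.0504 0.079 ] ang 124.9 r 0.0301
scene [312 211   5   5  19] [0.4749 0.0493 0.079 ] ang 128.6 r 0.0301
wrist [386  68  11  12 101] [0.4751 0.0505 0.079 ] ang 126.8 r 0.0310
```

View pics/t16.png

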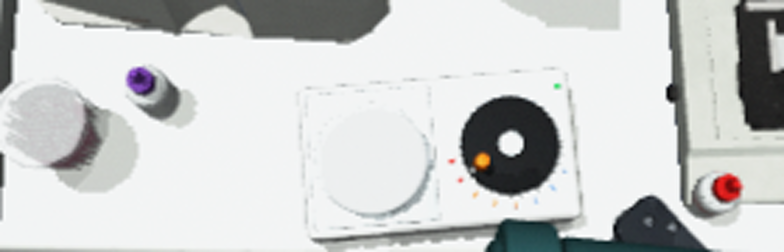

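View pics/s16.png

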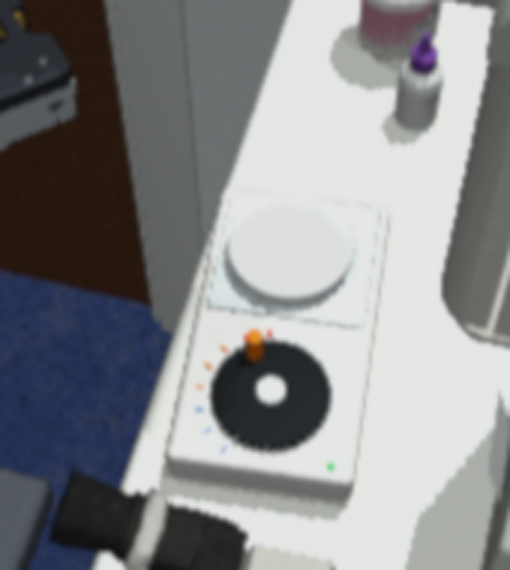

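```bash
python3 -c "
from bench import robot
print(robot.close_job())"
```

```text
the job is handed in; nothing more can be done
None
```

I turned the dial exactly four clicks clockwise, withdrew the hand and handed the job in at about 17 s of the 51 s allowed. I used the shut fingertips, pushing the post from one side only and checking with the wrist camera after each click.

- **Dial:** the top camera puts the post at 204.4° at the start and 124.9° at the end, a turn of 79.5° against the 80° asked. The wrist camera gives 126.8° and the scene camera 128.6°, both nearest to the same stop. The dial's pointer is at the first red mark.
- **Everything else:** in the last top and scene pictures the dish and both dropper bottles stand as before; I judged that by eye. The arm was clear of everything, with about 1 N reading at the wrist. The highest force I read while pushing was about 3 N, though I only read it at the end of each move.
- **What disagreed:** the fingertips really end about 37 mm short of the reported tool point; two cameras' depth readings agreed on this. My first approach was therefore too high and only hovered over the post without touching it. I backed off, lowered the tool about 38 mm and then pushed.

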